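Zero the test gauge, then hold the plunger in the green

ROBOT

A 6-joint arm with a two-finger parallel gripper is mounted at the origin on a cart in front of the work surface, level with it; the furniture and walls round the work are solid. World frame = base frame: x ahead of the robot, y to its left, z up, the work surface at z = 0. Lengths are in m, angles in rad, forces in N, time in s.
With the tool pointing down it reaches from about 0.375 to 0.975 m from the base axis. Payload 3.8 kg.
Tool frame: the origin (TCP) lies at the very end of the fingers, on their centre line; the grasp point (between the pads) lies bot.hold_point_z behind it (bot.hold_point_z is the distance from the TCP to the grasp point, in m); z points along the fingers, y is the line along which they close (so a half turn about z gives the same grasp; the last joint's range is limited). The gripper opens to 85 mm and grips with 20 to 120 N. Pads are 22 mm wide; open, the fingers measure 114 mm over their backs; the gripper's body (76 mm by 85 mm) begins 54 mm behind the grasp point. The pads swing forward as they close: fully open they stand 13 mm farther back than shut.
Start: joints at [1.169, 0.264, 1.604, -0, 1.274, -0.037], TCP at [0.241, 0.631, 0.231] pointing down, gripper open.
Joint ranges: [-2.63, 2.63], [-0.94, 2.18], [0.31, 2.57], [-1.31, 4.45], [0, 2.66], [-2.55, 2.55]. Speed limits (rad/s): [2.57, 2.57, 3.14, 3.14, 3.14, 3.14].

INTERFACE

Orientations are given as a rotation vector (axis times angle).
In Python, from workcell import bot, cams, status, ticket gives the robot as it stands (bot), with the cameras (cams), the readings (status) and the job (ticket).
- The arm moves only by the tool jog_arm, called after "Emit:" as name(argument=value, ...), one argument or row to a line, values as JSON. Schema: {"type":"object","properties":{"deltas":{"type":"object","properties":{"x":{"type":"array","items":{"type":"number"},"minItems":1,"maxItems":5},"y":{"type":"array","items":{"type":"number"},"minItems":1,"maxItems":5},"z":{"type":"array","items":{"type":"number"},"minItems":1,"maxItems":5},"turn":{"type":"array","items":{"type":"number"},"minItems":1,"maxItems":5}},"additionalProperties":false,"required":["x","y","z","turn"]},"jaw":{"type":"number"},"clamp_n":{"type":"number"},"only":{"type":"string"},"quiet":{"type":"boolean"},"lines":{"type":"string"}},"required":["deltas"],"additionalProperties":false}. deltas is an object with one list for each field, all of the same length, 1 to 5, a row being the entries at one place: x, y, z (the shift in shares of the most that a row can go, 1 being 62.5 mm), turn (a turn about the tool's z in normalised numbers (1 is 120 degrees)); each row shifts and turns the commanded pose from where the row before left it, along the tool's axes as they then stand; what a row does not reach is not made up. A row lasts 1/8 s, in which the tool goes at most 0.0625 m and 0.188 rad, less where a joint would pass 70% of its speed; a pose out of reach is approached as far as the arm can. jaw is the opening from 0.0 (shut) to 1.0 (fully open), set as the call begins (left out keeps the last). The fingers move at their own pace and stop on an object; clamp_n is the grip in N (left out, the last holds). Time passes only in rows, so rows that do not move let the fingers close. The tool returns the time, the measured TCP pose, the force, the opening and the grip force at its end. only (a regular expression) keeps the lines of the reply that match it, lines (a string "A,B") keeps lines A to B, and quiet returns only ok. Shift and turn numbers lie between -1 and 1, and a call with a number outside is refused. Input that does not fit is refused with a message, and nothing moves.
- status.read_state(): the state, without advancing time (a new reading comes with each control period).
- cams.read_camera(name): name is "scene" or "top" or "wrist"; returns the picture (480x640x3 uint8, red, green, blue); there is no depth.
- cams.camera_info(name): a dict with "intrinsics" (3x3 intrinsics, pixels), "k1" (the pictures are not rectified: a ray, as slopes to the right and down, at radius r is drawn at 1 + k1 r^2 times it, then the intrinsics apply), "extrinsics" (4x4, takes a point from camera to world coordinates). Camera axes: x right, y down, z forward; pixel columns grow to the right and rows downward; lengths in m; the calibration is good to about 2 mm. A picture is of the moment at which its call begins: read the wrist's pose just before it. camera_info takes no time and is no camera call; for the wrist camera it gives the pose at the moment of the call.
- ticket.finish_job(): hands the job in; it is judged then, once.
The state is a dict: "time": time; "q": joint angles; "joint_vel": joint speeds; "joint_torque": joint torques, N m; "tool_pos": TCP position; "tcp_rot": TCP orientation; "wrist_force": force on the tool from outside, world axes, zero at the start; "torque": the same for the moment, N m; "width": opening from 0.0 (shut) to 1.0 (fully open); "grip_force": force on a finger pad.
Only numpy, scipy, OpenCV 4.12 (cv2) and the standard library are available. Lean on these libraries where they do the work, as an engineer would, in place of code of your own. Each camera call takes 0.05 s, during which the arm holds its last target. There are 200 camera calls.

TASK

Check the flow module on the hand test unit: with the yellow plunger left up, turn the knurled ring of the dial gauge until the blue zero mark lies right under the tip of the needle and let go of the ring. Then press the plunger down until the needle points into the green band, never running on into the red, and finish while still holding it there, pushing, with the ring still on zero. Leave the things lying around where they are.

Things in the scene. Friction and masses are not known exactly. Their poses are not given: they have to be found in the camera images.
- test_unit: Hand test unit fixed to the bench: aluminium plate 130 (x) x 200 (y) x 12 mm; origin at the centre of its underside, z up, turned by -0.05 to 0.45 rad. In its frame: an upward-facing dial gauge on a blue pedestal 44 mm wide, axis at (-30, +46) mm; a yellow plunger, axis at (-30, -46) mm; behind them (+x) a flow module in a black nest, up to 51 mm high.
- ring_grip (a point): On the gauge's axis, at mid height of its knurled dark ring: 76 mm above the bench. The ring is 62 mm across and 20 mm high (66 to 86 mm above the bench), free all round; below it is the narrower pedestal. Grip it across its diameter from above and turn it. The dial face is sunk 7 mm below the rim, under invisible glass: the ring is solid to the touch.
- bezel (a joint): Angle of the ring with the dial face (rad), which turn together: 0 when the zero mark lies exactly under the resting needle, growing clockwise seen from above, stops at -1.7 and +1.7. It starts 0.45 to 1.3 rad clockwise of zero (on the positive side). Light friction (0.05 N m); it stays where it is left.
- zero_mark (a point): Outer part of the blue zero mark on the dial face, 24 mm from the gauge's axis; turns with the ring.
- band_mid (a point): Middle of the green band on the dial face, 24 mm from the axis, 1.6 rad clockwise (seen from above) of the zero mark; the band reaches 0.27 rad either way (6.5 mm along the arc). A red zone begins 2.3 rad clockwise of the zero mark. Turns with the ring.
- needle_tip (a point): Tip of the black needle, 24 mm from the gauge's axis. With the plunger up it points along the unit's +x; it turns clockwise (seen from above) by 0.2 rad for each mm that the plunger goes down. With the ring on zero the middle of the green band is therefore at 8 mm of travel, the red begins at 11.5 mm.
- plunger: Yellow mushroom cap on a steel stem, sliding straight down against a spring: cap 36 mm across and 12 mm thick; origin at the centre of the cap's top face, which stands 95 mm above the bench at rest. Travel 15 mm to the stop. It takes about 2 N to start, plus 0.7 N for each mm (about 8 N at 8 mm); it springs back up when let go.
- beaker1: small clear beaker, 51 mm wide, 61 mm high, loose; leave alone (origin: centre of the underside, as for the next ones)
- vial_red: screw vial with a red cap, 16 mm wide, 48 mm high, loose; leave alone
- vial_black: screw vial with a black cap, 16 mm wide, 48 mm high, loose; leave alone
- tape: roll of beige labelling tape, 75 mm wide, 22 mm high, loose; leave alone
- kitchen_timer: white bench timer, 60 x 62 x 18 mm, loose; leave alone
- case: clear flat case of round sensors, 55 x 85 x 18 mm, loose; leave alone
- usb_key: black USB stick with a metal plug, 18 x 55 x 8 mm, lying, loose; leave alone

How it is judged:
On the way, in this order (a step that is already met when the one before it is completed fails the run):
1. the ring is on zero (within 0.15 rad) with the plunger up and the ring let go (value of joint bezel between -0.15 and 0.15 rad and z of plunger in the frame of test_unit above 0.0935 m and contact force between the fingers and test_unit below 0.5 N), for 0.2 s.
2. the plunger is pressed and the needle stands in the green band (tip within 7 mm of its middle) for 1 s (value of joint bezel between -0.15 and 0.15 rad and horizontal distance between needle_tip and band_mid below 0.007 m and contact force between any of the fingers, the arm and plunger above 3 N), for 1 s.
At the end, for the whole second after the job is handed in: The robot is still pushing the plunger (more than 3 N) and it stands still, the needle's tip is within 7 mm of the middle of the green band, and the ring is still on zero within 0.15 rad (all of step 2 and linear speed of plunger below 0.01 m/s); the arm keeps its last pose, push and grip.
It fails at once if the needle is driven on into the red (plunger more than 12.5 mm down) (z of plunger in the frame of test_unit below 0.0825 m).
It fails at once if a loose thing on the bench is shifted by more than 30 mm or knocked over (distance of any of beaker1, vial_red, vial_black, tape, kitchen_timer, case, usb_key from where it was at the start of the episode above 0.03 m or angle between any of beaker1, vial_red, vial_black, tape, kitchen_timer, case, usb_key's own z axis and vertical above 0.5 rad).
It also fails if it takes over 48 s, if anything falls off the work surface, if the arm or the gripper's body presses on something with over 40 N, if the wrist force passes 120 N, or if a joint passes its speed limit or range.

## Working session

There is one attempt and no reset: what is moved stays moved. The work goes in short steps, Python scripts to look and compute and a tool call to move; the robot and the scene stay as the last step left them, time stands still between calls to the robot, and variables do not carry over. Pictures are saved under pics/ and viewed, at most 10 in all, crops included, and the job is handed in when it is done.

```bash
mkdir -p pics; ls; python3 - <<'E'
from workcell import bot, cams, status, ticket
import cv2
s=status.read_state();print(s['time'],s['tool_pos'],s['tcp_rot'],bot.hold_point_z)
for n in("top","scene"):
    cv2.imwrite(f'pics/{n}.png',cams.read_camera(n)[:,:,::-1]);i=cams.camera_info(n);print(n,i)
E
```

```text
pics
workcell.py
0.0 [0.24049713 0.62990543 0.22995275] [-0.56966537 -3.08898377  0.00351183] 0.0187
top {'intrinsics': array([[529.32110952,   0.        , 309.62116799],
       [  0.        , 529.32110952, 245.62767747],
       [  0.        ,   0.        ,   1.        ]]), 'k1': -0.15459799030824514, 'extrinsics': array([[ 0.02504728, -0.99341818,  0.11177191,  0.43395393],
       [-0.99961526, -0.02622108, -0.00904398,  0.05464352],
       [ 0.01191524, -0.11150238, -0.99369273,  1.44715564],
       [ 0.        ,  0.        ,  0.        ,  1.        ]])}
scene {'intrinsics': array([[483.49155356,   0.        , 319.7726043 ],
       [  0.        , 483.49155356, 240.97897966],
       [  0.        ,   0.        ,   1.        ]]), 'k1': -0.08930541603366877, 'extrinsics': array([[ 0.57088599, -0.64509906,  0.50787437,  0.02982229],
       [-0.82102707, -0.4470984 ,  0.35498954, -0.37774791],
       [-0.0019336 , -0.61963716, -0.78488601,  0.97657746],
       [ 0.        ,  0.        ,  0.        ,  1.        ]])}
```

View pics/top.png

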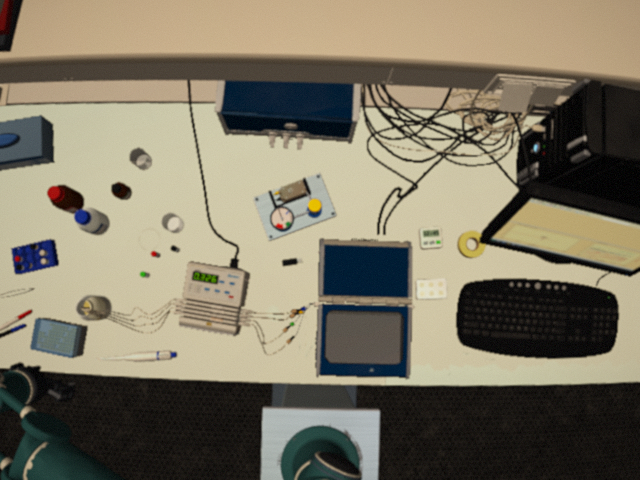

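View pics/scene.png

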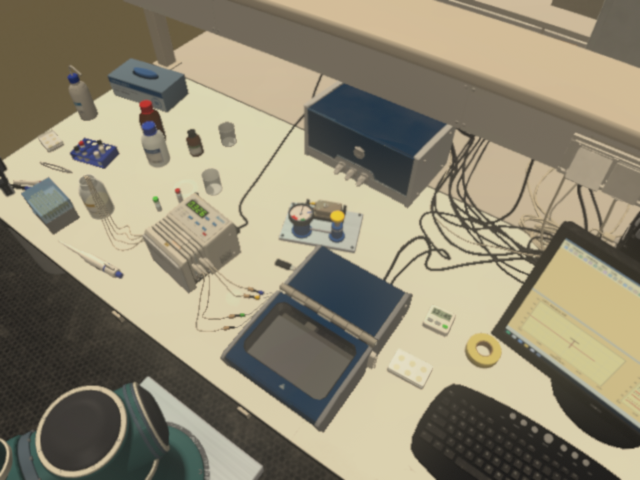

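Top view: gauge at about (282,218), yellow plunger at (315,207), with the flow module behind them. The USB stick at (291,262) and the open blue case in front are the nearest things.

```bash
cat >h.py <<'E'
from workcell import bot, cams, status, ticket
import numpy as np,cv2
from scipy.spatial.transform import Rotation as R
def ray(i,uv):
    K=i['intrinsics'];d=np.array([(uv[0]-K[0,2])/K[0,0],(uv[1]-K[1,2])/K[1,1]]);x=d.copy()
    for _ in range(20): x=d/(1+i['k1']*(x@x))
    E=i['extrinsics'];return E[:3,3],E[:3,:3]@np.r_[x,1]
def onz(i,uv,z):
    o,d=ray(i,uv);return o+d*(z-o[2])/d[2]
def proj(i,P):
    E=i['extrinsics'];p=E[:3,:3].T@(np.asarray(P)-E[:3,3]);x=p[:2]/p[2];x=x*(1+i['k1']*(x@x));K=i['intrinsics'];return np.array([K[0,0]*x[0]+K[0,2],K[1,1]*x[1]+K[1,2]])
def totool(P,yaw=None):
    s=status.read_state();M=R.from_rotvec(s['tcp_rot']);return M.inv().apply(np.asarray(P)-s['tool_pos'])
E
python3 - <<'E'
from h import *
for n,box in(("top",(295,190,335,225)),("scene",(322,203,350,240))):
    im=cv2.imread(f'pics/{n}.png');i=cams.camera_info(n);h=cv2.cvtColor(im,cv2.COLOR_BGR2HSV)
    x0,y0,x1,y1=box;m=cv2.inRange(h,(18,140,120),(35,255,255))[y0:y1,x0:x1]
    ys,xs=np.nonzero(m);c=(xs.mean()+x0,ys.mean()+y0);print(n,len(xs),c,onz(i,c,.093))
i=cams.camera_info("top")
print('gauge',onz(i,(282,218),.084))
for uv in((254,198),(322,173),(337,212),(268,240)):print('corner',onz(i,uv,.012))
s=status.read_state();print(R.from_rotvec(s['tcp_rot']).as_matrix().round(3))
im=cv2.imread('pics/top.png')[160:250,240:350];cv2.imwrite('pics/c1.png',cv2.resize(im,None,fx=6,fy=6,interpolation=cv2.INTER_CUBIC))
E
```

```text
top 137 (np.float64(314.2335766423358), np.float64(205.0729927007299)) [0.69263945 0.03298934 0.093     ]
scene 130 (np.float64(336.7923076923077), np.float64(215.8846153846154)) [0.68884906 0.03223272 0.093     ]
gauge [0.65785093 0.11605438 0.084     ]
corner [0.72362015 0.19843184 0.012     ]
corner [0.79943457 0.01226207 0.012     ]
corner [ 0.69049007 -0.03143043  0.012     ]
corner [0.60784755 0.15564139 0.012     ]
[[-0.934  0.357 -0.001]
 [ 0.357  0.934 -0.002]
 [ 0.    -0.002 -1.   ]]
```

View pics/c1.png

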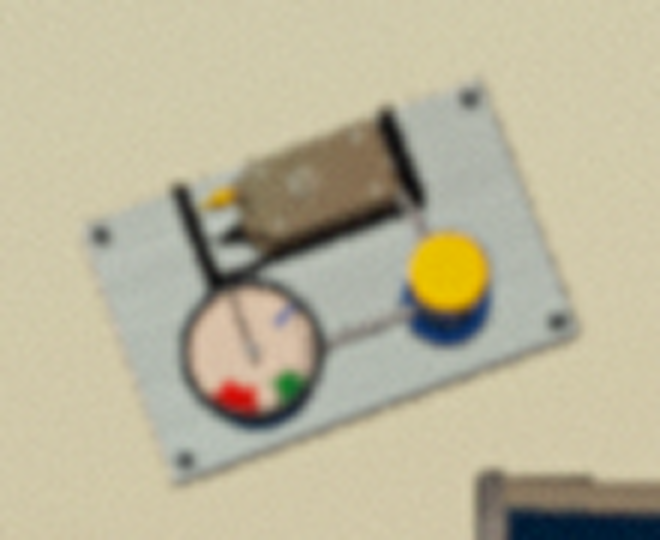

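Crop: gauge centre at about (253,350), needle pointing up-left, i.e. a unit yaw of about 0.37 rad. The blue mark at (285,315) is about 1.1 rad clockwise of the needle. I'll move above the gauge and use the wrist camera to refine this.

Units first: shifts go in shares of 62.5 mm and turns go in shares of 120 degrees. So -0.052 m is -0.832, -0.03 m is -0.48.

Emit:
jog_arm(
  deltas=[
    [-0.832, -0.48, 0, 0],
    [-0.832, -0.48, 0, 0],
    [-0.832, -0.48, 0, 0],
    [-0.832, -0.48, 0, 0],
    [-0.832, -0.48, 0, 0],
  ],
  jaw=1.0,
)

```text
refused: deltas: the value is not of type 'object' (schema: type "object"). Nothing was moved.
```

Refused on format, not on reach. It needs an object with one list for each field.

Emit:
jog_arm(
  deltas={"x": [-0.832, -0.832, -0.832, -0.832, -0.832], "y": [-0.48, -0.48, -0.48, -0.48, -0.48], "z": [0, 0, 0, 0, 0], "turn": [0, 0, 0, 0, 0]},
  jaw=1.0,
)

```text
time: 0.72
tool_pos: [0.4309, 0.3959, 0.2308]
tcp_rot: [-0.569, -3.089, 0.001]
wrist_force: [0.6, 0.8, -0.4]
width: 0.996
grip_force: 0.0
```

Emit:
jog_arm(
  deltas={"x": [-0.832, -0.832, -0.832, -0.832, -0.832], "y": [-0.48, -0.48, -0.48, -0.48, -0.48], "z": [0, 0, 0, 0, 0], "turn": [0, 0, 0, 0, 0]},
)

```text
time: 1.35
tool_pos: [0.6203, 0.1631, 0.2308]
tcp_rot: [-0.57, -3.089, 0.0]
wrist_force: [0.7, -0.3, 0.5]
width: 1.001
grip_force: 0.0
```

Emit:
jog_arm(
  deltas={"x": [-0.832, 0], "y": [-0.48, 0], "z": [0, 0], "turn": [0, 0]},
)

```text
time: 1.6
tool_pos: [0.6593, 0.1142, 0.2302]
tcp_rot: [-0.578, -3.088, 0.002]
wrist_force: [0.4, 1.3, -0.9]
width: 1.003
grip_force: 0.0
```

```bash
python3 - <<'E'
from h import *
i=cams.camera_info("wrist");im=cams.read_camera("wrist")[:,:,::-1];cv2.imwrite('pics/w1.png',im);np.save('w1.npy',i)
print(i,totool((.658,.116,.06)),status.read_state()['q'],proj(i,(.658,.116,.084)))
E
```

```text
{'intrinsics': array([[331.06947898,   0.        , 322.05843379],
       [  0.        , 331.06947898, 236.84984335],
       [  0.        ,   0.        ,   1.        ]]), 'k1': -0.02718787650209819, 'extrinsics': array([[ 0.36114111,  0.89045946,  0.27687371,  0.58787396],
       [ 0.93250981, -0.34434574, -0.10886444,  0.14164713],
       [-0.00159909,  0.29750288, -0.95471958,  0.37301561],
       [ 0.        ,  0.        ,  0.        ,  1.        ]])} [-3.88884491e-04 -7.43477524e-05  1.70201055e-01] [ 1.37499906e-01  2.52792461e-01  1.61979091e+00  1.38494382e-04
  1.27068119e+00 -1.06498272e+00] [324.1363591  220.51927772]
```

View pics/w1.png

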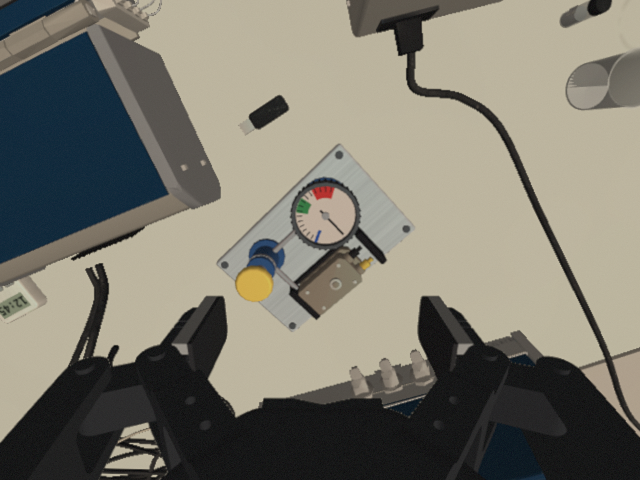

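Wrist view: ring centre at about (325,214), hub (325,216), needle tip (343,234), blue mark near (318,237), plunger cap (255,284).

```bash
cat >meas.py <<'E'
from h import *
def meas(im,i,g):   # bgr image, gauge axis xy guess; rectify the dial plane to 0.1 mm/px
    N=400;sc=1e-4
    gx,gy=np.meshgrid(np.arange(N),np.arange(N));
    def warp(z):
        P=np.array([[proj(i,(g[0]+(200-r)*sc,g[1]+(200-c)*sc*1.0,z)) for c in(0,400)] for r in(0,400)]).reshape(-1,2)
        H=cv2.getPerspectiveTransform(np.float32([[0,0],[400,0],[0,400],[400,400]]),np.float32(P))
        return cv2.warpPerspective(im,H,(800,800) if 0 else (400,400),flags=cv2.INTER_CUBIC|cv2.WARP_INVERSE_MAP)
    return warp(.079)
E
python3 - <<'E'
from meas import *
i=np.load('w1.npy',allow_pickle=True).item();im=cv2.imread('pics/w1.png')
print('centre',onz(i,(325.5,214.5),.086),onz(i,(325,216),.079))
h=cv2.cvtColor(im,cv2.COLOR_BGR2HSV)
m=cv2.inRange(h,(18,120,120),(35,255,255))[255:310,225:282];ys,xs=np.nonzero(m);c=(xs.mean()+225,ys.mean()+255);print('plunger',c,onz(i,c,.092))
w=meas(im,i,onz(i,(325,216),.079));cv2.imwrite('pics/d1.png',cv2.resize(w,(600,600)))
for uv in((345,235),):print('needle',onz(i,uv,.079))
E
```

```text
centre [0.65279769 0.11929398 0.086     ] [0.65552759 0.11782021 0.079     ]
plunger (np.float64(253.89741035856574), np.float64(283.8725099601594)) [0.68926833 0.03375594 0.092     ]
needle [0.67914591 0.12864054 0.079     ]
```

View pics/d1.png

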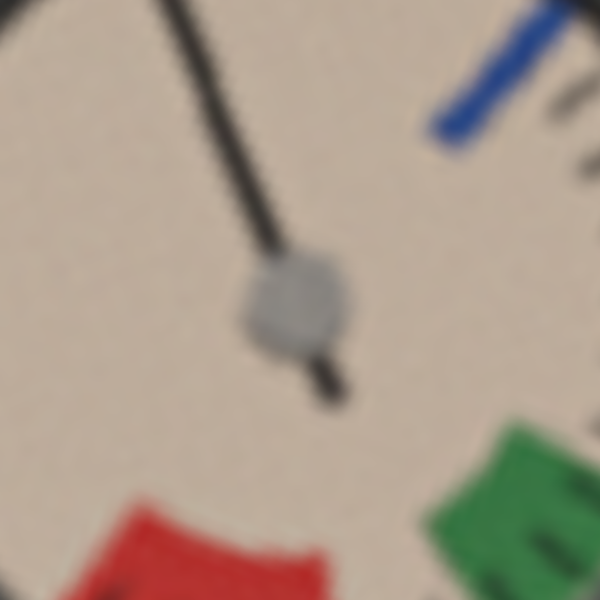

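Rectified dial (up is +x, left is +y): hub (297,304), needle 0.39 rad counter-clockwise of +x, blue mark 0.72 rad clockwise of it. The ring therefore has to turn about -1.11 rad. The gauge axis is at about (0.6555, 0.118). Next I descend and grip.

Scaled: 0.05 m is 0.8, 0.03 m is 0.48.

Emit:
jog_arm(
  deltas={"x": [0.0704, 0, 0, 0, 0], "y": [0.0384, 0, 0, 0, 0], "z": [0.48, 0.8, 0.8, 0.48, 0.288], "turn": [0, 0, 0, 0, 0]},
  jaw=1.0,
)

```text
time: 2.28
tool_pos: [0.6518, 0.1232, 0.0508]
tcp_rot: [-0.567, -3.086, 0.001]
wrist_force: [0.2, 0.0, -0.8]
width: 0.997
grip_force: 0.0
```

Emit:
jog_arm(
  deltas={"x": [0, 0], "y": [0, 0], "z": [0, 0], "turn": [0, 0]},
)

```text
time: 2.52
tool_pos: [0.6554, 0.1226, 0.0551]
tcp_rot: [0.569, 3.087, 0.001]
wrist_force: [0.6, 0.2, 0.0]
width: 1.002
grip_force: 0.0
```

```bash
python3 -c "
from h import *
print(totool((.6555,.118,.052)))"
```

```text
[-0.00172288 -0.00430409  0.00308408]
```

Scaled: -0.004 m is -0.064, 0.002 m is 0.032.

Emit:
jog_arm(
  deltas={"x": [-0.024, 0, 0], "y": [-0.064, 0, 0], "z": [0.032, 0, 0], "turn": [0, 0, 0]},
)

```text
time: 2.9
tool_pos: [0.6545, 0.1176, 0.0519]
tcp_rot: [0.57, 3.089, 0.0]
wrist_force: [-0.3, -0.3, 0.5]
width: 0.998
grip_force: 0.0
```

Emit:
jog_arm(
  deltas={"x": [0, 0, 0, 0, 0], "y": [0, 0, 0, 0, 0], "z": [0, 0, 0, 0, 0], "turn": [0, 0, 0, 0, 0]},
  jaw=0.5,
  clamp_n=30,
)

```text
time: 3.52
tool_pos: [0.6547, 0.1187, 0.052]
tcp_rot: [0.57, 3.088, 0.002]
wrist_force: [0.5, 5.5, 4.9]
width: 0.717
grip_force: 34.7
```

Emit:
jog_arm(
  deltas={"x": [0, 0, 0], "y": [0, 0, 0], "z": [0, 0, 0], "turn": [0, 0, 0]},
)

```text
time: 3.9
tool_pos: [0.6547, 0.1187, 0.0519]
tcp_rot: [0.57, 3.088, 0.002]
wrist_force: [-0.5, 5.6, 4.2]
width: 0.715
grip_force: 34.7
```

Scaled: -0.15 rad is -0.0716.

Emit:
jog_arm(
  deltas={"x": [0, 0, 0, 0, 0], "y": [0, 0, 0, 0, 0], "z": [0, 0, 0, 0, 0], "turn": [-0.0716, -0.0716, -0.0716, -0.0716, -0.0716]},
)

```text
time: 4.53
tool_pos: [0.6547, 0.1182, 0.0519]
tcp_rot: [-0.609, 3.081, 0.001]
wrist_force: [0.4, 3.9, 4.6]
width: 0.712
grip_force: 34.9
```

Emit:
jog_arm(
  deltas={"x": [0, 0, 0, 0, 0], "y": [0, 0, 0, 0, 0], "z": [0, 0, 0, 0, 0], "turn": [-0.0716, -0.0716, -0.0286, 0, 0]},
)

```text
time: 5.15
tool_pos: [0.6548, 0.118, 0.0519]
tcp_rot: [-1.142, 2.926, -0.0]
wrist_force: [0.8, 3.7, 5.8]
width: 0.719
grip_force: 34.9
```

```bash
python3 - <<'E'
from h import *
s=status.read_state();i=cams.camera_info("wrist");cv2.imwrite('pics/w2.png',cams.read_camera("wrist")[:,:,::-1]);np.save('w2.npy',i)
M=R.from_rotvec(s['tcp_rot']).as_matrix();print(np.arctan2(M[1,1],M[0,1]),s['q'])
E
```

```text
2.3148848037612484 [ 1.40773578e-01  4.00879004e-01  1.77577970e+00  1.34512548e-04
  9.63676427e-01 -2.17418824e+00]
```

View pics/w2.png

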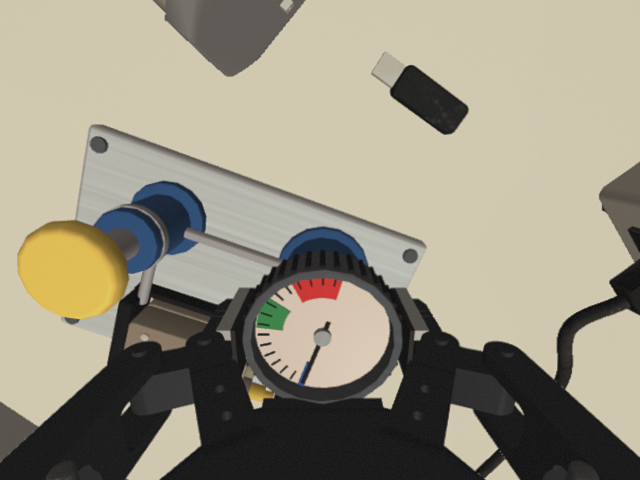

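The blue mark now lies almost under the needle, with a little showing to its left near (305,375). I'll measure the residual on the rectified dial.

```bash
python3 - <<'E'
from meas import *
i=np.load('w2.npy',allow_pickle=True).item();im=cv2.imread('pics/w2.png')
g=onz(i,(322,338),.079);print(g)
w=meas(im,i,g);
P=proj
import meas
# wide rectification: 60 mm over 600 px
pts=np.float32([proj(i,(g[0]+dx,g[1]+dy,.079)) for dx,dy in((.03,.03),(.03,-.03),(-.03,.03),(-.03,-.03))])
H=cv2.getPerspectiveTransform(pts,np.float32([[0,0],[600,0],[0,600],[600,600]]))
w=cv2.warpPerspective(im,H,(600,600),flags=cv2.INTER_CUBIC);cv2.imwrite('pics/d2.png',w)
E
```

```text
[0.65635495 0.11975671 0.079     ]
```

View pics/d2.png

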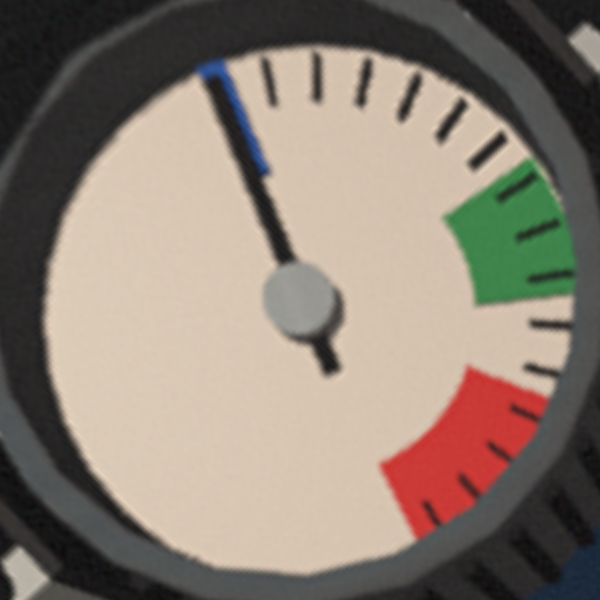

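The band and mark geometry gives a residual of about 0 (zero mark at -0.38 rad, needle at -0.384). Now I let go and lift.

Emit:
jog_arm(
  deltas={"x": [0, 0, 0, 0, 0], "y": [0, 0, 0, 0, 0], "z": [0, 0, 0, 0, 0], "turn": [0, 0, 0, 0, 0]},
  jaw=1.0,
)

```text
time: 5.82
tool_pos: [0.6541, 0.1176, 0.0511]
tcp_rot: [1.143, -2.926, 0.0]
wrist_force: [0.6, 0.3, 0.3]
width: 0.999
grip_force: 0.0
```

Emit:
jog_arm(
  deltas={"x": [0, 0, 0, 0, 0], "y": [0, 0, 0, 0, 0], "z": [-0.48, -0.64, -0.64, 0, 0], "turn": [0, 0, 0, 0, 0]},
)

```text
time: 6.45
tool_pos: [0.6539, 0.1177, 0.1611]
tcp_rot: [1.144, -2.926, 0.0]
wrist_force: [-0.4, 0.6, -0.4]
width: 0.995
grip_force: 0.0
```

Emit:
jog_arm(
  deltas={"x": [0, 0, 0, 0, 0], "y": [0, 0, 0, 0, 0], "z": [0, 0, 0, 0, 0], "turn": [0, 0, 0, 0, 0]},
  jaw=0.0,
)

```text
time: 7.08
tool_pos: [0.6542, 0.1178, 0.1612]
tcp_rot: [1.144, -2.926, 0.0]
wrist_force: [-0.2, 0.3, 0.4]
width: -0.002
grip_force: 0.0
```

```bash
python3 - <<'E'
from h import *
i=cams.camera_info("wrist");im=np.ascontiguousarray(cams.read_camera("wrist")[:,:,::-1]);cv2.imwrite('pics/w3.png',im)
g=(.6555,.118)
pts=np.float32([proj(i,(g[0]+dx,g[1]+dy,.079)) for dx,dy in((.035,.035),(.035,-.035),(-.035,.035),(-.035,-.035))])
H=cv2.getPerspectiveTransform(pts,np.float32([[0,0],[500,0],[0,500],[500,500]]))
w=cv2.warpPerspective(im,H,(500,500),flags=cv2.INTER_CUBIC)
cv2.imwrite('pics/d3.png',np.hstack([w,cv2.resize(im,(300,500))]))
h=cv2.cvtColor(im,cv2.COLOR_BGR2HSV);m=cv2.inRange(h,(18,120,120),(35,255,255));n,_,st,c=cv2.connectedComponentsWithStats(m);k=1+np.argmax(st[1:,4])
print(st[k],onz(i,c[k],.092),totool((.6897,.033,.1)))
E
```

```text
[ 164  180   54   53 2167] [0.68923242 0.03308631 0.092     ] [ 0.03140456 -0.08638294  0.06130026]
```

View pics/d3.png

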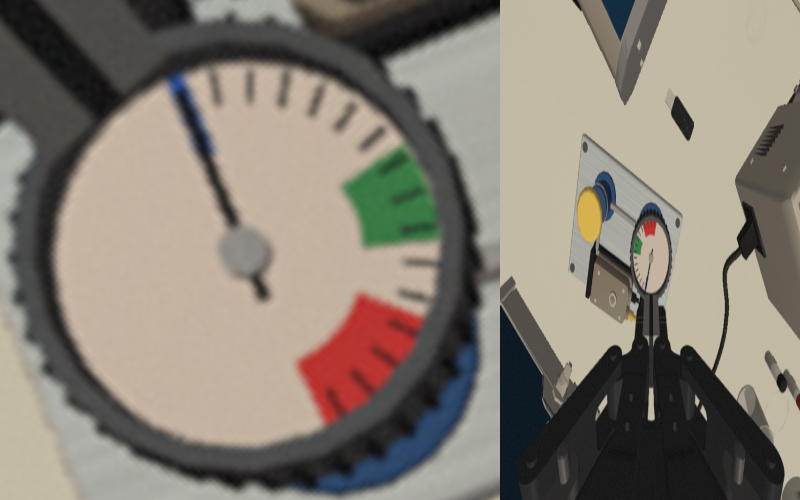

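The ring stays on zero, with the needle right over the blue mark. Next I move over the plunger with the fingers shut.

Scaled: -0.0432 m is -0.6912, 0.03 m is 0.48.

Emit:
jog_arm(
  deltas={"x": [0.2512, 0.2512, 0, 0, 0], "y": [-0.6912, -0.6912, 0, 0, 0], "z": [0, 0, 0.48, 0.416, 0], "turn": [0, 0, 0, 0, 0]},
)

```text
time: 7.75
tool_pos: [0.6874, 0.0327, 0.1023]
tcp_rot: [1.141, -2.921, -0.003]
wrist_force: [0.0, 0.1, 0.4]
width: -0.002
grip_force: 0.0
```

Emit:
jog_arm(
  deltas={"x": [0, 0], "y": [0, 0], "z": [0, 0], "turn": [0, 0]},
)

```text
time: 8.0
tool_pos: [0.691, 0.0332, 0.1073]
tcp_rot: [-1.143, 2.923, -0.002]
wrist_force: [1.2, 0.2, -0.3]
width: -0.001
grip_force: 0.0
```

```bash
python3 -c "
from h import *
print(totool((.6895,.033,.087)))"
```

```text
[0.00126679 0.00088576 0.02028744]
```

Scaled: 0.005 m is 0.08, 0.004 m is 0.064.

Emit:
jog_arm(
  deltas={"x": [0, 0, 0, 0, 0], "y": [0, 0, 0, 0, 0], "z": [0.08, 0.08, 0.064, 0.032, 0], "turn": [0, 0, 0, 0, 0]},
)

```text
time: 8.62
tool_pos: [0.6899, 0.0331, 0.0899]
tcp_rot: [-1.143, 2.926, -0.0]
wrist_force: [-1.4, 0.4, 4.8]
width: -0.001
grip_force: 2.5
```

Emit:
jog_arm(
  deltas={"x": [0, 0, 0], "y": [0, 0, 0], "z": [0, 0, 0], "turn": [0, 0, 0]},
)

```text
time: 9.0
tool_pos: [0.6899, 0.0331, 0.0899]
tcp_rot: [-1.143, 2.926, -0.0]
wrist_force: [-1.7, 1.1, 4.9]
width: 0.005
grip_force: 2.6
```

Force of 4.9 N at about 5 mm of travel. I need about 3 mm more.

Scaled: 0.001 m is 0.016.

Emit:
jog_arm(
  deltas={"x": [0, 0, 0, 0, 0], "y": [0, 0, 0, 0, 0], "z": [0.016, 0.016, 0.016, 0, 0], "turn": [0, 0, 0, 0, 0]},
)

```text
time: 9.62
tool_pos: [0.6899, 0.0331, 0.0873]
tcp_rot: [-1.143, 2.926, -0.0]
wrist_force: [-1.3, 0.6, 6.5]
width: -0.001
grip_force: 3.4
```

Emit:
jog_arm(
  deltas={"x": [0, 0], "y": [0, 0], "z": [0, 0], "turn": [0, 0]},
)

```text
time: 9.88
tool_pos: [0.6899, 0.0331, 0.0873]
tcp_rot: [-1.143, 2.926, -0.0]
wrist_force: [-1.7, 0.0, 5.5]
width: -0.004
grip_force: 3.4
```

```bash
python3 - <<'E'
from h import *
i=cams.camera_info("wrist");im=np.ascontiguousarray(cams.read_camera("wrist")[:,:,::-1]);g=(.6555,.118)
pts=np.float32([proj(i,(g[0]+dx,g[1]+dy,.079)) for dx,dy in((.035,.035),(.035,-.035),(-.035,.035),(-.035,-.035))])
H=cv2.getPerspectiveTransform(pts,np.float32([[0,0],[500,0],[0,500],[500,500]]))
w=cv2.warpPerspective(im,H,(500,500),flags=cv2.INTER_CUBIC)
cv2.imwrite('pics/d4.png',np.hstack([w,cv2.resize(im,(300,500))]))
E
```

```text
(no output)
```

View pics/d4.png

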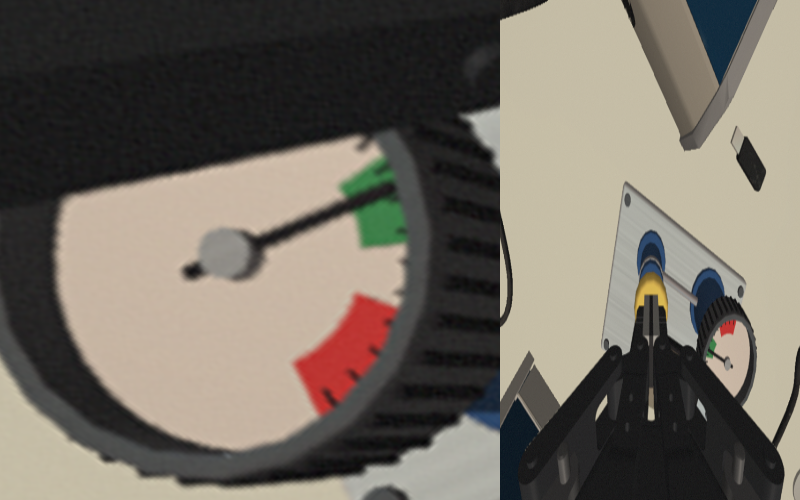

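The needle stands near the middle of the green band, about 1.56 rad or 7.8 mm of travel. I'll hold there a little over a second, then hand in.

Emit:
jog_arm(
  deltas={"x": [0, 0, 0, 0, 0], "y": [0, 0, 0, 0, 0], "z": [0, 0, 0, 0, 0], "turn": [0, 0, 0, 0, 0]},
)

```text
time: 10.55
tool_pos: [0.6899, 0.0331, 0.0873]
tcp_rot: [-1.143, 2.925, -0.0]
wrist_force: [-2.0, 0.7, 6.2]
width: 0.0
grip_force: 3.4
```

Emit:
jog_arm(
  deltas={"x": [0, 0, 0, 0, 0], "y": [0, 0, 0, 0, 0], "z": [0, 0, 0, 0, 0], "turn": [0, 0, 0, 0, 0]},
)

```text
time: 11.18
tool_pos: [0.6899, 0.0331, 0.0873]
tcp_rot: [-1.143, 2.925, -0.0]
wrist_force: [-2.1, -0.1, 6.8]
width: -0.001
grip_force: 3.4
```

```bash
python3 -c "
from workcell import bot, cams, status, ticket
print(ticket.finish_job())"
```

```text
the job is handed in; nothing more can be done
None
```

I turned the ring to zero and let it go, then pressed the plunger about 7.8 mm, which put the needle near the middle of the green band. The job was handed in at 11.2 s while still pushing with about 6 N; no verdict came back.

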